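Make up two pottery kit trays from the stock

ROBOT

A 6-joint arm with a two-finger parallel gripper is mounted at the origin on a cart in front of the work surface, level with it; the furniture and walls round the work are solid. World frame = base frame: x ahead of the robot, y to its left, z up, the work surface at z = 0. Lengths are in m, angles in rad, forces in N, time in s.
With the tool pointing down it reaches from about 0.325 to 0.75 m from the base axis. Payload 7.6 kg.
Tool frame: the origin (TCP) lies at the very end of the fingers, on their centre line; the grasp point (between the pads) lies manip.hold_point_z behind it (manip.hold_point_z is the distance from the TCP to the grasp point, in m); z points along the fingers, y is the line along which they close (so a half turn about z gives the same grasp; the last joint's range is limited). The gripper opens to 85 mm and grips with 20 to 120 N. Pads are 22 mm wide; open, the fingers measure 114 mm over their backs; the gripper's body (76 mm by 85 mm) begins 54 mm behind the grasp point. The pads swing forward as they close: fully open they stand 13 mm farther back than shut.
Start: joints at [-1.211, 0.052, 1.401, -0, 1.689, -0.07], TCP at [0.219, -0.477, 0.231] pointing down, gripper open.
Joint ranges: [-2.9, 2.9], [-0.91, 2.17], [0.12, 2.37], [-1.06, 4.2], [0.26, 2.73], [-2.93, 2.93]. Speed limits (rad/s): [2.57, 2.57, 3.01, 3.14, 3.14, 3.14].

INTERFACE

Orientations are given as a unit quaternion [w, x, y, z].
In Python, from bench import manip gives the robot as it stands.
- The arm moves only by the tool step_arm, never from a script. Its argument "steps" is a list of rows, each a list of 3 entries, a list of its own where there are three numbers: the turn, a rotation vector about the tool's x, y, z in rad, then the shift along the tool's x, y, z in cm, then the opening in per cent of the stroke, from 0 (shut) to 100 (fully open). A call has 1 to 5 rows; each row is the pose to reach, as a shift and turn from the pose commanded when the call began, along the tool's axes at that moment; what a row does not reach only later rows make up. A row lasts 1/10 s, in which the tool goes at most 50 mm and 8.59 degrees, less where a joint would pass 70% of its speed; a pose out of reach is approached as far as the arm can. A call with a gripper value outside its range is refused whole. The fingers move at their own pace and stop on an object; "force" is the grip in N (left out, the last holds). Time passes only in rows, so rows that repeat a pose let the fingers close. It gives the time, the measured TCP pose, the force, the opening and the grip force at its end, in the units of the state.
- manip.get_state(): the state, without advancing time (a new reading comes with each control period).
- manip.read_camera(name): name is "side" or "top" or "wrist"; returns the picture (420x560x3 uint8, red, green, blue); there is no depth.
- manip.calibration(name): a dict with "fov_y" (degrees; the focal length in pixels is half the picture's height over the tangent of half this angle, whatever the lens; pixels are square), "cx", "cy" (the principal point, pixels), "dist_coeffs" ([k1, k2, p1, p2, k3] as OpenCV has them; the pictures are not rectified), "rvec" (rotation vector, rad) and "tvec" (3), from world to camera coordinates, as OpenCV has them; the wrist camera has in their place "hand_eye" (4x4, takes a point from camera to tool coordinates, whose origin is the TCP and whose axes are the flange's). Camera axes: x right, y down, z forward; pixel columns grow to the right and rows downward; lengths in m; the calibration is good to about 2 mm. A picture is of the moment at which its call begins: read the wrist's pose just before it. calibration takes no time and is no camera call.
- manip.job_done(): hands the job in; it is judged then, once.
The state is a dict: "time_s": time; "joint_positions": joint angles; "qd": joint speeds; "joint_torque": joint torques, N m; "tcp_pos": TCP position; "tool_rot": TCP orientation; "force": force on the tool from outside, world axes, zero at the start; "wrist_torque": the same for the moment, N m; "opening": finger opening in m; "finger_force": force on a finger pad.
Only numpy, scipy, OpenCV 4.12 (cv2) and the standard library are available. Lean on these libraries where they do the work, as an engineer would, in place of code of your own. Each camera call takes 0.05 s, during which the arm holds its last target. There are 200 camera calls.

TASK

Make up the two kit trays from the stock on the table. In the three-compartment tray put the stamp in the narrow compartment at one end, the small glaze pot in the middle and the large ring cutter in the compartment at the other end; in the two-compartment tray put the small ring cutter in the narrow compartment and the large glaze pot in the wide one. Set each thing down, not dropped, upright and flat on the floor of its compartment, and leave the long modelling tools beside them where they lie.

Things in the scene. Friction and masses are not known exactly. Their poses are not given: they have to be found in the camera images.
- kit_tray_3: Three-compartment kit tray of pale wood, fixed, 86 x 214 x 10 mm (x, y, z); origin: centre of its underside. Floor 3 mm thick, walls 6 mm thick, all 10 mm high. Compartment centres: y = -65 mm (72 mm wide, for the large ring cutter), y = +13 mm (middle, 72 mm, for the small pot), y = +78 mm (narrow, 46 mm, for the stamp). Each is 74 mm long in x. Row along y, the narrow compartment at the +y end.
- kit_tray_2: Two-compartment kit tray of pale wood, fixed, 86 x 148 x 10 mm (x, y, z); origin: centre of its underside. Floor 3 mm thick, walls 6 mm thick, all 10 mm high. Compartment centres: y = -31 mm (wide, 74 mm, for the large pot), y = +40 mm (narrow, 56 mm, for the small ring cutter). Each is 74 mm long in x. Row along y, the narrow compartment at the +y end.
- stamp: Waisted terracotta clay stamp, round, 28 mm across and 47 mm high, standing on end. Stands on the bare table (z = 0); origin at the centre of its underside, z up.
- large_cutter: Large round ring cutter of bright sheet metal, 56 mm across at the rim, 20 mm high, open in the middle, lying flat; grip it across its full width near the top, so that the fingertips stay above the 10 mm walls of the tray. Stands on the bare table (z = 0); origin at the centre of its underside, z up.
- small_cutter: Small round ring cutter of yellow brass-coloured metal, 40 mm across at the rim, 22 mm high, lying flat; grip it across its full width near the top, as the large one. Stands on the bare table (z = 0); origin at the centre of its underside, z up.
- small_pot: Small round glaze pot with a white screw lid and a blue body, 49 mm across, 51 mm high, upright. Stands on the bare table (z = 0); origin at the centre of its underside, z up.
- large_pot: Large round glaze pot with a black screw lid and a cream body, 57 mm across, 63 mm high, upright. Any stock thing may stand in the gap, about 80 mm wide, between the round banding wheel (33 mm high) and the modelling board (22 mm high), where low fingers have room only along the gap (roughly towards and away from the robot). Stands on the bare table (z = 0); origin at the centre of its underside, z up.
- boxwood_tool: Pale boxwood modelling tool, 14 x 104 x 9 mm, long axis y, lying on the modelling board (top 22 mm above the table). Not to be moved. Origin at the centre of its underside.
- loop_tool: Metal double-ended loop tool, 14 x 186 x 7 mm, long axis y, lying on the modelling board. Not to be moved. Origin at the centre of its underside.
- needle_tool: Needle tool with a pale and blue handle, 9 x 178 x 9 mm, long axis y, lying on the bare table in front of the modelling board. Not to be moved. Origin at the centre of its underside.
Not all that is in view belongs to the job. Leave any purple look-alike of the large_cutter alone.

How it is judged:
At the end, for the whole second after the job is handed in: Stamp, small pot, large cutter in the narrow, middle and other end compartment of the three-compartment tray; small cutter, large pot in the narrow and wide one of the other tray: all within the walls, underside within 3 mm of the floor, tilted under 0.07 rad, released, at rest (x of stamp in the frame of kit_tray_3 between -0.025 and 0.025 m and y of stamp in the frame of kit_tray_3 between 0.066 and 0.09 m and z of each of stamp, small_pot, large_cutter in the frame of kit_tray_3 below 0.006 m and angle between each of stamp, small_pot, large_cutter, small_cutter, large_pot's own z axis and vertical below 0.07 rad and linear speed of each of stamp, small_pot, large_cutter, small_cutter, large_pot below 0.02 m/s and contact force between the fingers and stamp below 0.05 N and x of small_pot in the frame of kit_tray_3 between -0.015 and 0.015 m and y of small_pot in the frame of kit_tray_3 between -0.001 and 0.027 m and contact force between the fingers and small_pot below 0.05 N and x of large_cutter in the frame of kit_tray_3 between -0.012 and 0.012 m and y of large_cutter in the frame of kit_tray_3 between -0.076 and -0.054 m and contact force between the fingers and large_cutter below 0.05 N and x of small_cutter in the frame of kit_tray_2 between -0.02 and 0.02 m and y of small_cutter in the frame of kit_tray_2 between 0.029 and 0.051 m and z of each of small_cutter, large_pot in the frame of kit_tray_2 below 0.006 m and contact force between the fingers and small_cutter below 0.05 N and x of large_pot in the frame of kit_tray_2 between -0.012 and 0.012 m and y of large_pot in the frame of kit_tray_2 between -0.043 and -0.019 m and contact force between the fingers and large_pot below 0.05 N); the robot touches nothing.
It fails at once if a stock thing is dropped: let go more than 40 mm above the table ((height (world z) of stamp above 0.04 m and contact force between anything else and stamp below 0.02 N) or (height (world z) of large_cutter above 0.04 m and contact force between anything else and large_cutter below 0.02 N) or (height (world z) of small_cutter above 0.04 m and contact force between anything else and small_cutter below 0.02 N) or (height (world z) of small_pot above 0.04 m and contact force between anything else and small_pot below 0.02 N) or (height (world z) of large_pot above 0.04 m and contact force between anything else and large_pot below 0.02 N)).
It fails at once if the boxwood tool is moved from where it lay (distance of boxwood_tool from where it was at the start of the episode above 0.02 m).
It fails at once if the loop tool is moved from where it lay (distance of loop_tool from where it was at the start of the episode above 0.02 m).
It fails at once if the needle tool is moved from where it lay (distance of needle_tool from where it was at the start of the episode above 0.02 m).
It also fails if it takes over 109 s, if anything falls off the work surface, if the arm or the gripper's body presses on something with over 40 N, if the wrist force passes 120 N, or if a joint passes its speed limit or range.

## Working session

There is one attempt and no reset: what is moved stays moved. The work goes in short steps, Python scripts to look and compute and a tool call to move; the robot and the scene stay as the last step left them, time stands still between calls to the robot, and variables do not carry over. Pictures are saved under pics/ and viewed, at most 14 in all, crops included, and the job is handed in when it is done.

Besides the shell and the picture viewer there is one more tool, called after "Request:" as name([rows], argument=value, ...), one row to a line, values as JSON. step_arm: Moves the arm, as the interface text tells. Its arguments: {"type":"object","properties":{"steps":{"type":"array"},"force":{"type":"number"}},"required":["steps"]}

```bash
mkdir -p pics; python3 - <<'E'
from bench import manip
import cv2
for n in("top","side"):
    cv2.imwrite(f"pics/{n}0.png",manip.read_camera(n)[:,:,::-1])
    print(n,manip.calibration(n))
print(manip.calibration("wrist"),manip.hold_point_z);print(manip.get_state())
E
```

```text
top {'fov_y': 46.89592058749561, 'cx': 283.9211657568587, 'cy': 209.00886538211776, 'dist_coeffs': array([-0.07209959,  0.        ,  0.        ,  0.        ,  0.        ]), 'rvec': array([ 2.12717412, -2.18861369,  0.092703  ]), 'tvec': array([0.13065929, 0.51973545, 1.20948788])}
side {'fov_y': 48.597064456433195, 'cx': 276.54224592018033, 'cy': 214.91796607114802, 'dist_coeffs': array([-0.09404098,  0.        ,  0.        ,  0.        ,  0.        ]), 'rvec': array([ 0.27563919, -2.57314657,  1.54159578]), 'tvec': array([0.53348968, 0.04733378, 1.08242694])}
{'fov_y': 67.15557453486022, 'cx': 283.02316516099336, 'cy': 214.76939976140042, 'dist_coeffs': array([-0.03467939,  0.        ,  0.        ,  0.        ,  0.        ]), 'hand_eye': array([[ 6.17073280e-04, -9.48614528e-01, -3.16433399e-01,
         8.11799347e-02],
       [ 9.99999731e-01,  4.59809744e-04,  5.71655556e-04,
        -4.58493096e-04],
       [-3.96781606e-04, -3.16433666e-01,  9.48614557e-01,
        -1.42782094e-01],
       [ 0.00000000e+00,  0.00000000e+00,  0.00000000e+00,
         1.00000000e+00]])} 0.0187
{'time_s': 0.1, 'joint_positions': array([-1.21130704e+00,  5.27541923e-02,  1.40158272e+00,  1.36237883e-05,
        1.68861262e+00, -7.03343399e-02]), 'qd': array([ 0.00179755, -0.00020638, -0.00254148,  0.0008317 , -0.00226292,
       -0.000151  ]), 'joint_torque': array([ 4.38901143e-04, -3.82583499e+01, -3.60985422e+01, -6.94124242e-05,
        4.79143811e-03,  4.45967103e-06]), 'tcp_pos': array([ 0.21868961, -0.47699898,  0.23058734]), 'tool_rot': array([-6.72338327e-04,  9.76994810e-01,  2.13261999e-01, -9.10514269e-05]), 'force': array([ 0.37549725, -0.18720327, -0.2869563 ]), 'wrist_torque': array([-0.05346753, -0.01108246,  0.01378068]), 'finger_force': 0.0, 'opening': 0.08557614826266739}
```

View pics/top0.png

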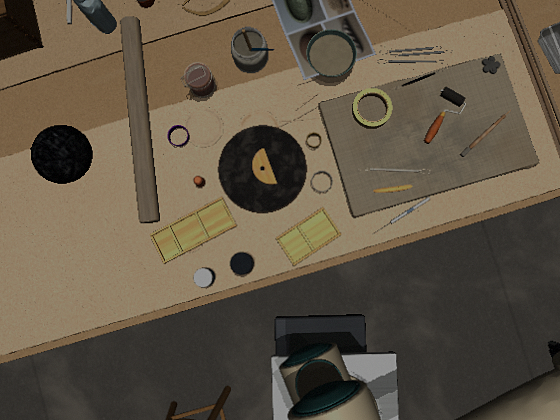

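View pics/side0.png

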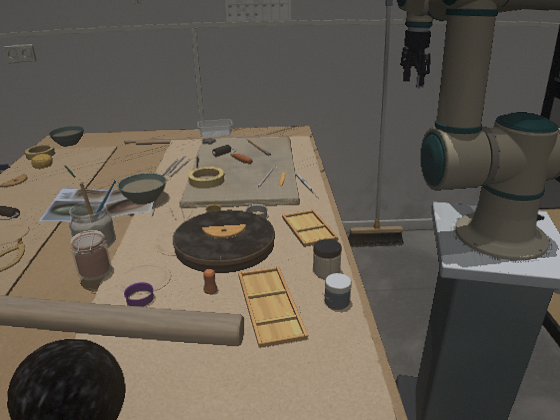

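The top view shows the robot at the bottom. Large rings:
- Purple ring at (178,136): the look-alike.
- Yellow ring at (372,107): lies on the board, looks like tape.
- Bright ring at (321,182): in the gap, about 56 mm across, so this fits the large cutter.

The small brass ring is at (314,141), the stamp at (198,181), the white-lid pot at (204,277) and the black-lid pot at (241,264). The trays are at (194,230) and (308,237). I'll confirm with one enlarged crop.

```bash
cat > h.py <<'E'
import numpy as np,cv2
from bench import manip
from scipy.spatial.transform import Rotation as R
def K(c):
    f=210/np.tan(np.radians(c["fov_y"])/2); return np.array([[f,0,c["cx"]],[0,f,c["cy"]],[0,0,1]])
def ext(n,st=None):
    c=manip.calibration(n)
    if n!="wrist":
        Rw=cv2.Rodrigues(c["rvec"])[0].T; return c,Rw,-Rw@c["tvec"]
    st=st or manip.get_state(); q=st["tool_rot"]; Rt=R.from_quat([*q[1:],q[0]]).as_matrix()
    H=c["hand_eye"]; return c,Rt@H[:3,:3],st["tcp_pos"]+Rt@H[:3,3]
def pix(n,uv,z,st=None):
    "pixels -> world at height z"
    c,Rw,o=ext(n,st); p=cv2.undistortPoints(np.array(uv,float).reshape(-1,1,2),K(c),c["dist_coeffs"])[:,0]
    d=np.c_[p,np.ones(len(p))]@Rw.T; z=np.broadcast_to(z,len(p)); return o+d*((z-o[2])/d[:,2])[:,None]
def proj(n,P,st=None):
    c,Rw,o=ext(n,st); r=cv2.Rodrigues(Rw.T)[0]
    return cv2.projectPoints(np.array(P,float),r,-Rw.T@o,K(c),c["dist_coeffs"])[0][:,0]
E
python3 - <<'E'
from h import *
im=cv2.imread("pics/top0.png")[115:295,140:350]
cv2.imwrite("pics/crop.png",cv2.resize(im,None,fx=3.3,fy=3.3,interpolation=cv2.INTER_CUBIC))
names=["stamp","lcut","scut","spot","lpot","purple"]
uv=[(198,181),(321,182),(314,141),(204,277),(241,264),(178,136)]
for n,p in zip(names,pix("top",uv,[.047,.02,.022,.051,.063,.02])):print(n,p.round(3))
print(ext("top")[2],ext("side")[2])
E
```

```text
stamp [0.6   0.333 0.047]
lcut [0.592 0.018 0.02 ]
scut [0.7   0.033 0.022]
spot [0.357 0.319 0.051]
lpot [0.386 0.225 0.063]
purple [0.726 0.391 0.02 ]
[0.3928383  0.09365561 1.25974776] [0.30414766 1.02611311 0.55954079]
```

View pics/crop.png

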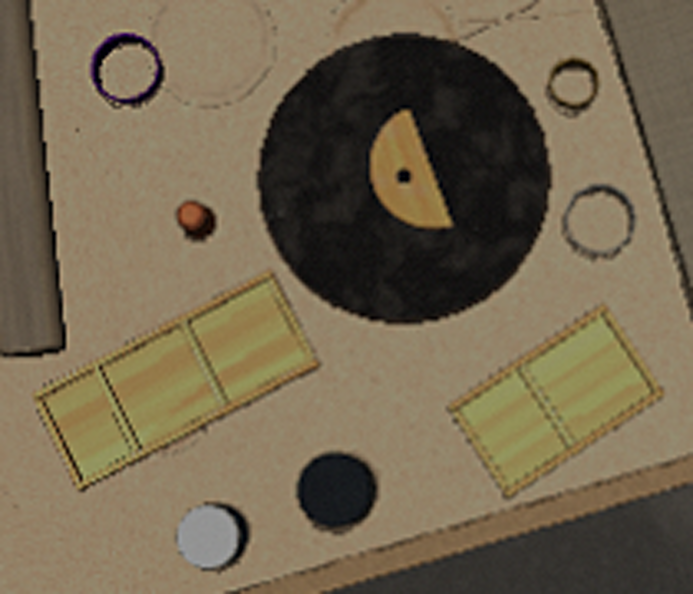

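The crop confirms the large bright ring at crop (598,222) and the small brass ring at (573,84). Purple is the look-alike. In both trays the narrow compartment is at the left end. Next I'll fit the trays and objects.

```bash
cat >> h.py <<'E'
def go(x,y,z,ax=None):
    "shift (cm) and z turn, tool axes, from the present pose; ax = wanted angle of tool x in world, deg"
    st=manip.get_state(); q=st["tool_rot"]; Rt=R.from_quat([*q[1:],q[0]])
    s=Rt.inv().apply(np.array([x,y,z])-st["tcp_pos"])*100
    rv=[0,0,0]
    if ax is not None:
        a=np.radians(ax); c,s_=np.cos(a),np.sin(a)
        T=R.from_matrix(np.array([[c,s_,0],[s_,-c,0],[0,0,-1]])); rv=(Rt.inv()*T).as_rotvec()
    print("shift",s.round(2),"turn",np.round(rv,3),"tcp",st["tcp_pos"].round(4),"t",round(st["time_s"],2),"open",round(st["opening"],4),"f",round(float(st["finger_force"]),1))
def tray(W,w,l):
    "corners in order +y/+x, +y/-x, -y/-x, -y/+x"
    L=np.array([[w,l],[w*-1,l],[-w,-l],[w,-l]])/2; P=W[:,:2]; m=P.mean(0)
    U,S,V=np.linalg.svd((P-m).T@L); Q=U@V; 
    print("res mm",((P-m-L@Q.T)*1e3).round(1).tolist()); return m,Q,np.degrees(np.arctan2(Q[1,0],Q[0,0]))
E
python3 - <<'E'
from h import *
f=lambda a:np.array(a)/3.3+[140,115]
m,Q,a=tray(pix("top",f([(36,397),(82,489),(319,364),(271,273)]),.01),.086,.214);print("T3",m,a,*[(n,(m+Q@[0,y]).round(4)) for n,y in(("lcut",-.065),("spot",.013),("stamp",.078))])
m,Q,a=tray(pix("top",f([(450,408),(510,496),(662,394),(604,308)]),.01),.086,.148);print("T2",m,a,*[(n,(m+Q@[0,y]).round(4)) for n,y in(("lpot",-.031),("scut",.04))])
print(pix("top",f([(194,217),(598,222),(573,84),(211,537),(338,488),(600,0),(693,310),(405,178)]),[.047,.02,.022,.051,.063,.022,.022,.033]).round(4))
go(.42,.15,.25,117.8)
E
```

```text
res mm [[-1.0, -2.3], [2.8, -0.8], [1.0, 2.2], [-2.8, 0.9]]
T3 [0.47641012 0.35264407] 26.329488094983116 ('lcut', array([0.5052, 0.2944])) ('spot', array([0.4706, 0.3643])) ('stamp', array([0.4418, 0.4226]))
res mm [[-0.3, -2.1], [3.0, -1.5], [0.7, 3.1], [-3.4, 0.5]]
T2 [0.45181002 0.05428395] 31.88318718371426 ('lpot', array([0.4682, 0.028 ])) ('scut', array([0.4307, 0.0882]))
[[ 0.6002  0.3306  0.047 ]
 [ 0.5909  0.0176  0.02  ]
 [ 0.7016  0.0334  0.022 ]
 [ 0.3547  0.3193  0.051 ]
 [ 0.3892  0.2211  0.063 ]
 [ 0.7694  0.0095  0.022 ]
 [ 0.5191 -0.0537  0.022 ]
 [ 0.6281  0.1675  0.033 ]]
shift [ 44.43 -48.61  -1.87] turn [-1.000e-03 -1.000e-03 -1.626e+00] tcp [ 0.2187 -0.477   0.2306] t 0.1 open 0.0856 f 0.0
```

Request:
step_arm([
  [[0, 0, 0], [3.2, -3.5, -0.1], 100],
  [[0, 0, 0], [6.4, -7, -0.3], 100],
  [[0, 0, 0], [9.6, -10.5, -0.4], 100],
  [[0, 0, 0], [12.8, -14, -0.6], 100],
  [[0, 0, 0], [15.5, -17, -0.7], 100],
])

```text
time_s: 0.6
tcp_pos: [0.289, -0.2561, 0.2381]
tool_rot: [-0.0, 0.977, 0.213, 0.0]
force: [-0.2, 0.0, -0.1]
opening: 0.0856
finger_force: 0.0
```

Request:
step_arm([
  [[0, 0, 0], [3.2, -3.5, -0.1], 100],
  [[0, 0, 0], [6.4, -7, -0.3], 100],
  [[0, 0, 0], [9.6, -10.5, -0.4], 100],
  [[0, 0, 0], [12.8, -14, -0.6], 100],
  [[0, 0, 0], [15.5, -17, -0.7], 100],
])

```text
time_s: 1.1
tcp_pos: [0.359, -0.0368, 0.2453]
tool_rot: [0.0, 0.977, 0.214, 0.0]
force: [0.8, -1.0, 0.0]
opening: 0.0853
finger_force: 0.0
```

Request:
step_arm([
  [[0, 0, 0], [3.2, -3.5, -0.1], 100],
  [[0, 0, 0], [6.4, -7, -0.3], 100],
  [[0, 0, 0], [9.6, -10.5, -0.4], 100],
  [[0, 0, 0], [13.4, -14.6, -0.5], 100],
  [[0, 0, 0], [13.4, -14.6, -0.5], 100],
])

```text
time_s: 1.6
tcp_pos: [0.42, 0.1535, 0.2492]
tool_rot: [-0.0, 0.976, 0.216, -0.001]
force: [0.2, -0.2, 0.4]
opening: 0.0853
finger_force: 0.0
```

Request:
step_arm([
  [[0, 0, -0.14], [0, 0, 0], 100],
  [[0, 0, -0.28], [0, 0, 0], 100],
  [[0, 0, -0.42], [0, 0, 0], 100],
  [[0, 0, -0.56], [0, 0, 0], 100],
  [[0, 0, -0.7], [0, 0, 0], 100],
])

```text
time_s: 2.1
tcp_pos: [0.4197, 0.1489, 0.25]
tool_rot: [0.0, 0.843, 0.537, -0.0]
force: [0.2, 0.1, 0.0]
opening: 0.0856
finger_force: 0.0
```

Request:
step_arm([
  [[0, 0, -0.14], [0, 0, 0], 100],
  [[0, 0, -0.28], [0, 0, 0], 100],
  [[0, 0, -0.42], [0, 0, 0], 100],
  [[0, 0, -0.56], [0, 0, 0], 100],
  [[0, 0, -0.7], [0, 0, 0], 100],
])

```text
time_s: 2.6
tcp_pos: [0.4197, 0.1488, 0.25]
tool_rot: [-0.0, 0.608, 0.794, -0.0]
force: [0.9, 0.2, -0.1]
opening: 0.0856
finger_force: 0.0
```

Request:
step_arm([
  [[0, 0, -0.12], [0, 0, 0], 100],
  [[0, 0, -0.226], [0, 0, 0], 100],
  [[0, 0, -0.226], [0, 0, 0], 100],
  [[0, 0, -0.226], [0, 0, 0], 100],
])

```text
time_s: 3.0
tcp_pos: [0.4198, 0.1491, 0.2502]
tool_rot: [-0.0, 0.518, 0.855, -0.0]
force: [-1.1, 0.2, -1.2]
opening: 0.0855
finger_force: 0.0
```

```bash
python3 - <<'E'
from h import *
st=manip.get_state(); im=manip.read_camera("wrist")[:,:,::-1].copy()
cv2.imwrite("pics/w1raw.png",im)
n=["lpot","spot","lc3","sp3","st3","lp2","sc2","lcut"]
P=[[.3892,.2211,.063],[.3547,.3193,.051],[.5052,.2944,.003],[.4706,.3643,.003],[.4418,.4226,.003],[.4682,.028,.003],[.4307,.0882,.003],[.591,.0176,.02]]
for a,p in zip(n,proj("wrist",P,st)):print(a,p.round(0)); cv2.drawMarker(im,tuple(int(v) for v in p),(255,0,255),0,12)
cv2.imwrite("pics/w1.png",cv2.resize(im,(800,600)))
E
```

```text
lpot [289. 113.]
spot [306.  -0.]
lc3 [405. 103.]
sp3 [414.  30.]
st3 [422. -39.]
lp2 [273. 270.]
sc2 [269. 222.]
lcut [348. 318.]
```

View pics/w1.png

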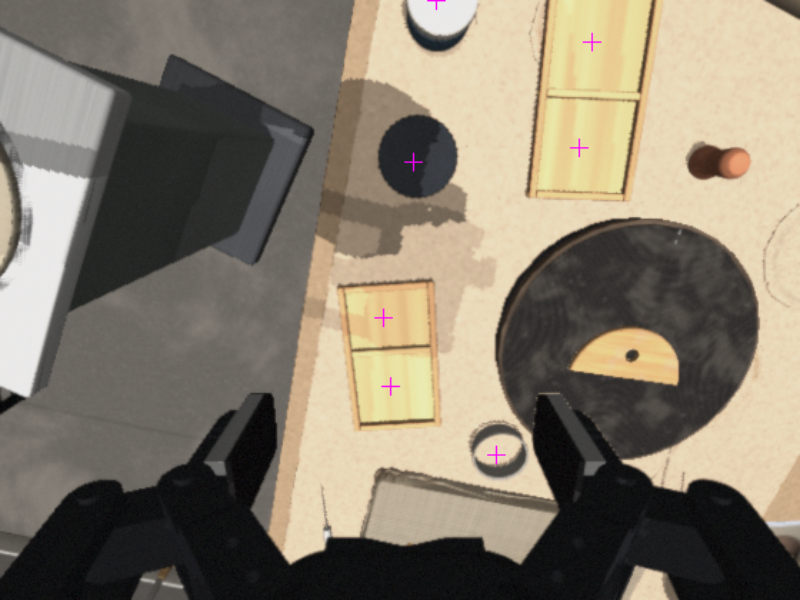

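The wrist view agrees with the predictions to within a few mm. The large pot lid is at (418,155), tray 2 corners at (339,285), (432,281), (440,425) and (357,430), and the stamp top at (735,162). I'll refine with these.

```bash
python3 - <<'E'
from h import *
w=lambda a,z:pix("wrist",np.array(a)*.7,z)
m,Q,a=tray(w([(432,281),(339,285),(357,430),(440,425)],.01),.086,.148);print("T2",m,a,*[(n,(m+Q@[0,y]).round(4)) for n,y in(("lpot",-.031),("scut",.04))])
m=w([(529,197),(629,201)],.01)[:,:2];d=m[1]-m[0];e=d/np.linalg.norm(d);n=np.array([-e[1],e[0]]);m=m.mean(0);print("T3",np.degrees(np.arctan2(*d[::-1])),np.linalg.norm(d),m+n*.042,m+n*.120,m+n*.185)
print(w([(418,155),(735,162),(499,450)],[.063,.047,.02]).round(4))
E
```

```text
res mm [[-1.4, -2.2], [1.1, 1.7], [1.9, 1.3], [-1.6, -0.8]]
T2 [0.4552357  0.05727753] 31.616689765649202 ('lpot', array([0.4715, 0.0309])) ('scut', array([0.4343, 0.0913]))
T3 25.805460735247568 0.08463776414642668 [0.50808001 0.29762527] [0.47412529 0.3678469 ] [0.44582969 0.42636492]
[[0.3897 0.2268 0.063 ]
 [0.6008 0.3342 0.047 ]
 [0.5904 0.0232 0.02  ]]
```

```bash
python3 - <<'E'
from h import *
go(.3896,.2255,.022,117); go(.4705,.030,.026,117)
E
```

```text
shift [ 8.16  0.87 22.81] turn [-0.     0.     0.011] tcp [0.4198 0.1492 0.2502] t 3.05 open 0.0853 f 0.0
shift [-12.91  -1.03  22.42] turn [-0.     0.     0.011] tcp [0.4198 0.1492 0.2502] t 3.05 open 0.0853 f 0.0
```

Request:
step_arm([
  [[0, 0, 0.011], [3, 0.3, 3.5], 100],
  [[0, 0, 0.011], [6, 0.6, 6.5], 100],
  [[0, 0, 0.011], [8.2, 0.9, 10], 100],
  [[0, 0, 0.011], [8.2, 0.9, 13], 100],
  [[0, 0, 0.011], [8.2, 0.9, 14], 100],
])

```text
time_s: 3.55
tcp_pos: [0.3878, 0.2258, 0.107]
tool_rot: [-0.001, 0.522, 0.853, -0.002]
force: [0.3, -1.0, -0.9]
opening: 0.0855
finger_force: 0.0
```

Request:
step_arm([
  [[0, 0, 0], [0, 0, 2.5], 100],
  [[0, 0, 0], [0, 0, 5], 100],
  [[0, 0, 0], [0, 0, 7.5], 100],
  [[0, 0, 0], [0, 0, 8.8], 100],
  [[0, 0, 0], [0, 0, 8.8], 100],
])

```text
time_s: 4.05
tcp_pos: [0.3892, 0.2257, 0.0214]
tool_rot: [-0.001, 0.522, 0.853, -0.001]
force: [0.6, 0.2, -0.7]
opening: 0.0856
finger_force: 0.0
```

Request:
step_arm([
  [[0, 0, 0], [0, 0, 0], 45],
  [[0, 0, 0], [0, 0, 0], 45],
  [[0, 0, 0], [0, 0, 0], 45],
  [[0, 0, 0], [0, 0, 0], 45],
  [[0, 0, 0], [0, 0, 0], 45],
], force=40)

```text
time_s: 4.55
tcp_pos: [0.3907, 0.2267, 0.0241]
tool_rot: [0.001, 0.521, 0.853, 0.001]
force: [-2.3, -1.1, 6.8]
opening: 0.0539
finger_force: 41.8
```

Request:
step_arm([
  [[0, 0, 0], [0, 0, -1], 45],
  [[0, 0, 0], [0, 0, -3], 45],
  [[0, 0, 0], [0, 0, -5], 45],
  [[0, 0, 0], [0, 0, -6], 45],
  [[0, 0, 0], [0, 0, -6], 45],
])

```text
time_s: 5.05
tcp_pos: [0.3905, 0.2267, 0.0841]
tool_rot: [0.001, 0.521, 0.853, 0.001]
force: [0.5, -0.2, -1.1]
opening: 0.0542
finger_force: 42.4
```

```bash
python3 - <<'E'
from h import *
go(.4705,.030,.08,119)
E
```

```text
shift [-21.15  -1.87   0.41] turn [ 0.004  0.    -0.032] tcp [0.3905 0.2267 0.0841] t 5.05 open 0.0542 f 42.4
```

Request:
step_arm([
  [[0, 0, -0.01], [-4, -0.3, 0], 45],
  [[0, 0, -0.02], [-8.5, -0.7, 0], 45],
  [[0, 0, -0.03], [-13, -1.1, 0], 45],
  [[0, 0, -0.032], [-17.5, -1.5, 0], 45],
  [[0, 0, -0.032], [-21.1, -1.9, 0], 45],
])

```text
time_s: 5.55
tcp_pos: [0.469, 0.0276, 0.0813]
tool_rot: [-0.0, 0.508, 0.861, -0.0]
force: [0.1, 0.4, -1.7]
opening: 0.0544
finger_force: 42.4
```

Request:
step_arm([
  [[0, 0, 0], [0, 0, 0.5], 45],
  [[0, 0, 0], [0, 0, 2], 45],
  [[0, 0, 0], [0, 0, 4], 45],
  [[0, 0, 0], [0, 0, 4.5], 45],
  [[0, 0, 0], [0, 0, 4.5], 45],
])

```text
time_s: 6.05
tcp_pos: [0.4679, 0.0303, 0.036]
tool_rot: [-0.001, 0.507, 0.862, -0.001]
force: [0.5, 0.6, -0.8]
opening: 0.0542
finger_force: 42.4
```

```bash
python3 - <<'E'
from h import *
go(.4705,.030,.027,119)
cv2.imwrite("pics/w2.png",manip.read_camera("wrist")[:,:,::-1])
print(manip.get_state()["force"])
E
```

```text
shift [-0.15  0.22  0.9 ] turn [-0.003 -0.002  0.   ] tcp [0.4679 0.0303 0.036 ] t 6.05 open 0.0542 f 42.4
[ 0.51022111 -0.3049568  -1.21132718]
```

View pics/w2.png

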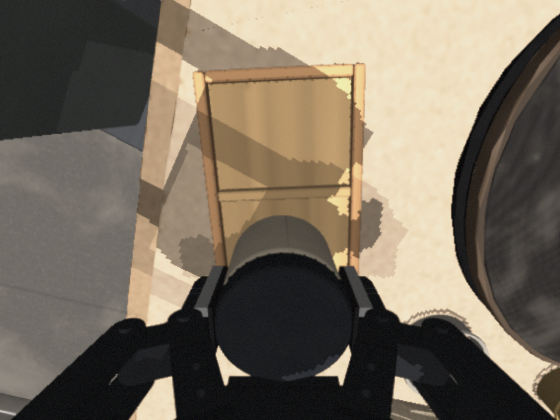

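```bash
python3 - <<'E'
from h import *
w=pix("wrist",[(365,65),(195,74)],.01)[:,:2];d=w[0]-w[1];e=d/np.linalg.norm(d);n=np.array([-e[1],e[0]]);m=w.mean(0)
print(np.linalg.norm(d),np.degrees(np.arctan2(*d[::-1])),"lp",m-n*.105,"sc",m-n*.034)
w=pix("wrist",[(213,190),(356,185)],.01)[:,:2].mean(0);print("lp via divider",w-n*.040)
E
```

```text
0.08430189307173995 31.852962468743627 lp [0.47338892 0.02849797] sc [0.4359193  0.08880574]
lp via divider [0.47030791 0.03242314]
```

Request:
step_arm([
  [[0, 0, 0], [-0.15, 0.3, 0.2], 45],
  [[0, 0, 0], [-0.15, 0.3, 0.5], 45],
  [[0, 0, 0], [-0.15, 0.3, 0.7], 45],
  [[0, 0, 0], [-0.15, 0.3, 0.8], 45],
  [[0, 0, 0], [-0.15, 0.3, 0.8], 45],
])

```text
time_s: 6.6
tcp_pos: [0.4723, 0.03, 0.0292]
tool_rot: [-0.0, 0.508, 0.862, -0.0]
force: [-0.0, -0.3, 0.0]
opening: 0.0539
finger_force: 42.5
```

Request:
step_arm([
  [[0, 0, 0], [0, 0, 0.05], 45],
  [[0, 0, 0], [0, 0, 0.1], 45],
  [[0, 0, 0], [0, 0, 0.15], 45],
  [[0, 0, 0], [0, 0, 0.15], 45],
])

```text
time_s: 7.0
tcp_pos: [0.4723, 0.03, 0.0277]
tool_rot: [-0.0, 0.508, 0.862, -0.0]
force: [0.1, 0.4, -1.9]
opening: 0.0543
finger_force: 42.5
```

Request:
step_arm([
  [[0, 0, 0], [0, 0, 0.05], 45],
  [[0, 0, 0], [0, 0, 0.1], 45],
  [[0, 0, 0], [0, 0, 0.15], 45],
  [[0, 0, 0], [0, 0, 0.15], 45],
])

```text
time_s: 7.4
tcp_pos: [0.4725, 0.0299, 0.0271]
tool_rot: [0.0, 0.508, 0.862, -0.0]
force: [-4.7, -0.4, 7.5]
opening: 0.0541
finger_force: 43.0
```

Contact is felt at 7.5 N, so I release and rise.

Request:
step_arm([
  [[0, 0, 0], [0, 0, 0], 75],
  [[0, 0, 0], [0, 0, 0], 85],
  [[0, 0, 0], [0, 0, 0], 100],
  [[0, 0, 0], [0, 0, 0], 100],
  [[0, 0, 0], [0, 0, 0], 100],
])

```text
time_s: 7.9
tcp_pos: [0.4724, 0.03, 0.0262]
tool_rot: [-0.0, 0.508, 0.862, -0.0]
force: [0.3, -0.1, -1.2]
opening: 0.0854
finger_force: 0.0
```

Request:
step_arm([
  [[0, 0, 0], [0, 0, -1], 100],
  [[0, 0, 0], [0, 0, -4], 100],
  [[0, 0, 0], [0, 0, -8], 100],
  [[0, 0, 0], [0, 0, -13], 100],
  [[0, 0, 0], [0, 0, -13], 100],
])

```text
time_s: 8.4
tcp_pos: [0.4758, 0.03, 0.1647]
tool_rot: [0.006, 0.508, 0.862, 0.003]
force: [-0.0, -0.5, -0.2]
opening: 0.0852
finger_force: 0.0
```

```bash
python3 - <<'E'
from h import *
go(.500,.05,.25,116)
go(.5907,.0210,.12,112)
E
```

```text
shift [ 0.52  3.19 -8.49] turn [0.012 0.007 0.052] tcp [0.4758 0.03   0.1647] t 8.4 open 0.0852 f 0.0
shift [-6.33  9.56  4.63] turn [0.012 0.006 0.122] tcp [0.4758 0.03   0.1647] t 8.4 open 0.0852 f 0.0
```

Request:
step_arm([
  [[0, 0, 0.05], [-2, 4, -1], 100],
  [[0, 0, 0.1], [-4, 8, -2], 100],
  [[0, 0, 0.12], [-7, 12, -3], 100],
  [[0, 0, 0.12], [-9.5, 15.5, -4], 100],
  [[0, 0, 0.12], [-9.5, 15.5, -4], 100],
])

```text
time_s: 8.9
tcp_pos: [0.6577, 0.0212, 0.1939]
tool_rot: [-0.0, 0.559, 0.829, -0.0]
force: [-0.1, 0.1, -0.3]
opening: 0.0853
finger_force: 0.0
```

Request:
step_arm([
  [[0, 0, 0], [0, 0, 0], 100],
  [[0, 0, 0], [0, 0, 0], 100],
  [[0, 0, 0], [0, 0, 0], 100],
])

```text
time_s: 9.2
tcp_pos: [0.6531, 0.0223, 0.1973]
tool_rot: [0.0, 0.558, 0.83, 0.0]
force: [-0.5, 0.2, 0.3]
opening: 0.0856
finger_force: 0.0
```

```bash
python3 - <<'E'
from h import *
st=manip.get_state(); cv2.imwrite("pics/w3.png",manip.read_camera("wrist")[:,:,::-1]); print(st["tcp_pos"],st["tool_rot"])
E
```

```text
[0.65311518 0.02227221 0.19733149] [4.26264868e-04 5.58230648e-01 8.29685668e-01 2.31717445e-04]
```

View pics/w3.png

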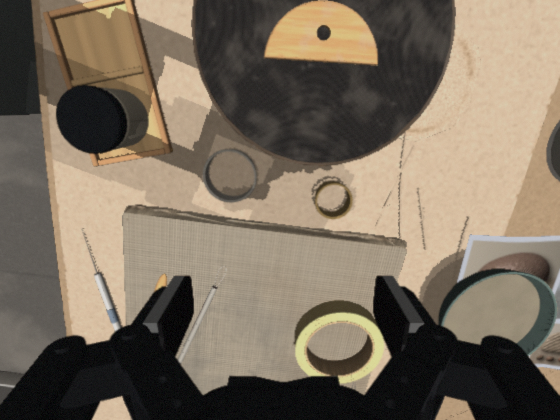

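Large ring top is centred at (230,172), small ring at (330,194), and the board edge runs (127,207) to (403,241).

```bash
python3 - <<'E'
from h import *
print(pix("wrist",[(230,172),(331,194),(127,207),(403,241)],[.02,.022,.022,.022]).round(4))
im=cv2.imread("pics/w3.png")[130:240,180:380]
g=cv2.resize(im,None,fx=3,fy=3,interpolation=cv2.INTER_CUBIC);cv2.imwrite("pics/c3.png",g)
go(.5905,.0215,.12,110)
E
```

```text
[[ 0.5952  0.0212  0.02  ]
 [ 0.7002  0.0393  0.022 ]
 [ 0.5061 -0.0548  0.022 ]
 [ 0.7961  0.021   0.022 ]]
shift [ 2.29 -5.84  7.74] turn [0.001 0.001 0.037] tcp [0.6532 0.0223 0.1974] t 9.25 open 0.0851 f 0.0
```

View pics/c3.png

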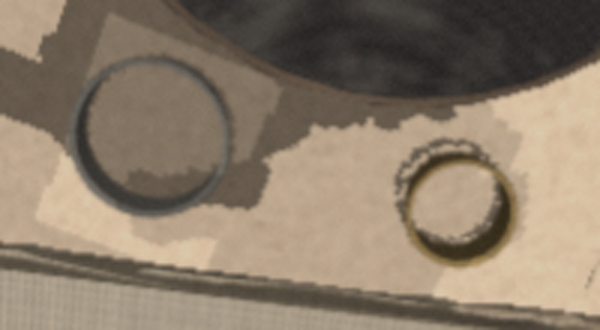

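```bash
python3 - <<'E'
from h import *
p=pix("wrist",[(230.3,175),(333.7,200)],[.02,.022]);print(p.round(4))
go(*p[0][:2],.10,110)
E
```

```text
[[0.5965 0.0183 0.02  ]
 [0.7055 0.0345 0.022 ]]
shift [ 1.78 -5.41  9.74] turn [0.001 0.001 0.037] tcp [0.6532 0.0223 0.1974] t 9.25 open 0.0851 f 0.0
```

Request:
step_arm([
  [[0, 0, 0.037], [0.6, -2, 3.5], 100],
  [[0, 0, 0.037], [1.2, -4, 7], 100],
  [[0, 0, 0.037], [1.8, -5.6, 10.5], 100],
  [[0, 0, 0.037], [1.8, -5.6, 14], 100],
  [[0, 0, 0.037], [1.8, -5.6, 14], 100],
])

```text
time_s: 9.75
tcp_pos: [0.5913, 0.0179, 0.0518]
tool_rot: [-0.004, 0.574, 0.819, -0.002]
force: [-1.2, 0.2, -0.0]
opening: 0.0855
finger_force: 0.0
```

```bash
python3 - <<'E'
from h import *
st=manip.get_state(); im=manip.read_camera("wrist")[:,:,::-1]; cv2.imwrite("pics/w4.png",cv2.resize(im[160:420,130:430],None,fx=2,fy=2))
go(.594,.019,.008,110)
E
```

```text
shift [0.09 0.1  4.72] turn [-0.004 -0.001  0.   ] tcp [0.5936 0.0178 0.0552] t 9.8 open 0.0853 f 0.0
```

View pics/w4.png

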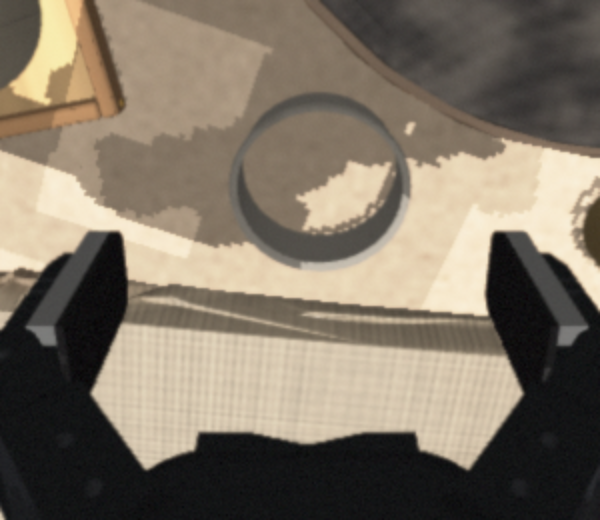

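```bash
python3 - <<'E'
from h import *
p=pix("wrist",[(290,251)],[.02]);print(p.round(4))
go(*p[0][:2],.008,110)
E
```

```text
[[0.5977 0.0181 0.02  ]]
shift [-0.12  0.41  4.72] turn [-0.004 -0.001  0.   ] tcp [0.5936 0.0178 0.0552] t 9.8 open 0.0853 f 0.0
```

Request:
step_arm([
  [[0, 0, 0], [0, 0.3, 1.5], 100],
  [[0, 0, 0], [0, 0.3, 3], 100],
  [[0, 0, 0], [0, 0.3, 4.2], 100],
  [[0, 0, 0], [0, 0.3, 4.8], 100],
  [[0, 0, 0], [0, 0.3, 4.8], 100],
])

```text
time_s: 10.3
tcp_pos: [0.5975, 0.0187, 0.0069]
tool_rot: [-0.001, 0.574, 0.819, -0.001]
force: [-0.3, -0.4, 0.3]
opening: 0.0855
finger_force: 0.0
```

```bash
python3 - <<'E'
from h import *
go(.597,.018,.008,110)
E
```

```text
shift [-0.04 -0.07 -0.11] turn [-0.002 -0.001 -0.   ] tcp [0.5975 0.0187 0.0069] t 10.3 open 0.0855 f 0.0
```

Request:
step_arm([
  [[0, 0, 0], [0, 0, 0], 60],
  [[0, 0, 0], [0, 0, 0], 45],
  [[0, 0, 0], [0, 0, 0], 45],
  [[0, 0, 0], [0, 0, 0], 45],
  [[0, 0, 0], [0, 0, 0], 45],
], force=30)

```text
time_s: 10.8
tcp_pos: [0.5989, 0.0186, 0.0095]
tool_rot: [0.001, 0.574, 0.819, 0.001]
force: [-1.1, -0.4, 6.3]
opening: 0.0543
finger_force: 32.1
```

Request:
step_arm([
  [[0, 0, 0], [0, 0, -0.5], 45],
  [[0, 0, 0], [0, 0, -1.5], 45],
  [[0, 0, 0], [0, 0, -3], 45],
  [[0, 0, 0], [0, 0, -3.5], 45],
  [[0, 0, 0], [0, 0, -3.5], 45],
])

```text
time_s: 11.3
tcp_pos: [0.5991, 0.0186, 0.0452]
tool_rot: [0.001, 0.574, 0.819, 0.001]
force: [0.3, -0.4, 0.1]
opening: 0.0541
finger_force: 31.7
```

```bash
python3 - <<'E'
from h import *
st=manip.get_state(); im=manip.read_camera("wrist")[:,:,::-1]; cv2.imwrite("pics/w5.png",im[200:420,100:460])
go(.5065,.2965,.08,116)
E
```

```text
shift [29.25  0.86 -3.61] turn [ 0.001  0.001 -0.105] tcp [0.5986 0.0187 0.0441] t 11.35 open 0.0543 f 31.7
```

View pics/w5.png

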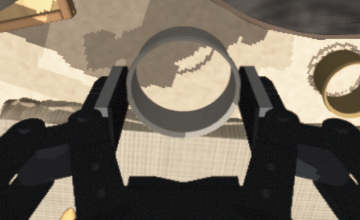

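Request:
step_arm([
  [[0, 0, 0], [0, 0, -2], 45],
  [[0, 0, -0.02], [2, 0, -4.5], 45],
  [[0, 0, -0.04], [6, 0.2, -5], 45],
  [[0, 0, -0.06], [10.5, 0.3, -5], 45],
  [[0, 0, -0.06], [15, 0.4, -5], 45],
])

```text
time_s: 11.85
tcp_pos: [0.5498, 0.1621, 0.093]
tool_rot: [-0.0, 0.549, 0.836, -0.0]
force: [0.6, 0.7, -1.2]
opening: 0.0547
finger_force: 31.8
```

Request:
step_arm([
  [[0, 0, -0.02], [4.5, -0.4, 0], 45],
  [[0, 0, -0.045], [9, -0.4, 0], 45],
  [[0, 0, -0.045], [12, -0.4, 0], 45],
  [[0, 0, -0.045], [14.2, -0.4, 0], 45],
  [[0, 0, -0.045], [14.2, -0.4, 0], 45],
])

```text
time_s: 12.35
tcp_pos: [0.4889, 0.2918, 0.0926]
tool_rot: [-0.001, 0.528, 0.849, -0.0]
force: [0.1, 0.0, -0.6]
opening: 0.0545
finger_force: 31.8
```

```bash
python3 - <<'E'
from h import *
go(.5065,.2965,.04,116)
st=manip.get_state(); im=manip.read_camera("wrist")[:,:,::-1]; cv2.imwrite("pics/w6.png",im); print(st["tcp_pos"])
E
```

```text
shift [-0.36  1.79  5.26] turn [-0.001 -0.     0.004] tcp [0.4889 0.2918 0.0926] t 12.35 open 0.0545 f 31.8
[0.48893664 0.29181289 0.09258447]
```

View pics/w6.png

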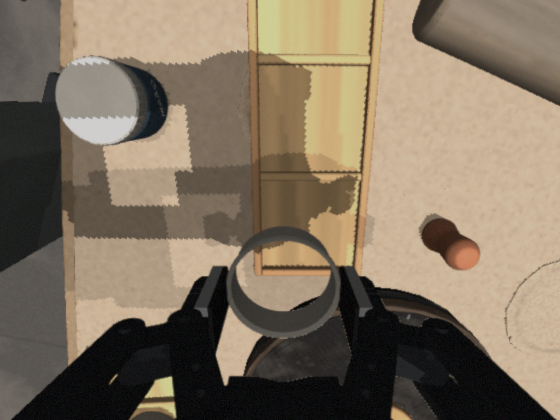

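```bash
python3 - <<'E'
from h import *
w=pix("wrist",[(255,274),(362,274),(257,175),(366,174),(254,61),(373,60)],.01)[:,:2]
L=np.array([[-.043,-.107],[.043,-.107],[-.043,-.026],[.043,-.026],[-.043,.052],[.043,.052]])
M=w.mean(0);U,S,V=np.linalg.svd((w-M).T@(L-L.mean(0)));Q=U@V;o=M-Q@L.mean(0)
print(((w-o-L@Q.T)*1e3).round(1).tolist(),np.degrees(np.arctan2(Q[1,0],Q[0,0])))
for n,y in(("lcut",-.065),("spot",.013),("stamp",.078)):print(n,(o+Q@[0,y]).round(4))
print(pix("wrist",[(97,100),(461,252)],[.051,.047]).round(4))
t=o+Q@[0,-.065]; go(*t,.04,116)
E
```

```text
[[-0.7, 1.0], [-0.5, 0.6], [3.2, 2.3], [-3.5, -0.6], [4.6, 0.0], [-3.1, -3.3]] 26.44988638829828
lcut [0.5091 0.2969]
spot [0.4743 0.3667]
stamp [0.4454 0.4249]
[[0.3579 0.3232 0.051 ]
 [0.5983 0.3359 0.047 ]]
shift [-0.26  2.03  5.26] turn [-0.001  0.     0.002] tcp [0.4897 0.2904 0.0926] t 12.4 open 0.0538 f 31.8
```

```bash
python3 - <<'E'
from h import *
st=manip.get_state();p=pix("wrist",[(283.5,281)],[st["tcp_pos"][2]+.0105]);d=p[0]-st["tcp_pos"];q=st["tool_rot"];print((R.from_quat([*q[1:],q[0]]).inv().apply(d)*1e3).round(1))
E
```

```text
[  4.6  -0.  -10.5]
```

Request:
step_arm([
  [[0, 0, 0], [-0.2, 1, 0.5], 45],
  [[0, 0, 0], [-0.2, 1.9, 2], 45],
  [[0, 0, 0], [-0.2, 1.9, 4], 45],
  [[0, 0, 0], [-0.2, 1.9, 5.5], 45],
  [[0, 0, 0], [-0.2, 1.9, 5.5], 45],
])

```text
time_s: 12.9
tcp_pos: [0.5072, 0.2945, 0.0352]
tool_rot: [-0.001, 0.53, 0.848, -0.002]
force: [-0.3, -0.3, -0.6]
opening: 0.054
finger_force: 31.8
```

```bash
python3 - <<'E'
from h import *
go(.5083,.2968,.012,116)
E
```

```text
shift [0.16 0.21 2.32] turn [-0.006  0.    -0.001] tcp [0.5072 0.2945 0.0352] t 12.9 open 0.054 f 31.8
```

Request:
step_arm([
  [[0, 0, 0], [-0.1, 0.2, 0.5], 45],
  [[0, 0, 0], [-0.2, 0.2, 1.2], 45],
  [[0, 0, 0], [-0.2, 0.2, 1.9], 45],
  [[0, 0, 0], [-0.2, 0.2, 2], 45],
  [[0, 0, 0], [-0.2, 0.2, 2], 45],
])

```text
time_s: 13.4
tcp_pos: [0.511, 0.2953, 0.0181]
tool_rot: [-0.0, 0.53, 0.848, -0.0]
force: [0.3, -0.4, 0.2]
opening: 0.0541
finger_force: 31.8
```

Request:
step_arm([
  [[0, 0, 0], [0, 0, 0.05], 45],
  [[0, 0, 0], [0, 0, 0.1], 45],
  [[0, 0, 0], [0, 0, 0.15], 45],
  [[0, 0, 0], [0, 0, 0.15], 45],
])

```text
time_s: 13.8
tcp_pos: [0.5111, 0.2953, 0.0168]
tool_rot: [0.0, 0.53, 0.848, -0.0]
force: [-0.4, -0.3, -0.4]
opening: 0.0542
finger_force: 31.8
```

Request:
step_arm([
  [[0, 0, 0], [0, -0.1, 0.1], 45],
  [[0, 0, 0], [0, -0.1, 0.2], 45],
  [[0, 0, 0], [0, -0.1, 0.3], 45],
  [[0, 0, 0], [0, -0.1, 0.4], 45],
  [[0, 0, 0], [0, -0.1, 0.4], 45],
])

```text
time_s: 14.3
tcp_pos: [0.5102, 0.2948, 0.0126]
tool_rot: [-0.0, 0.53, 0.848, -0.0]
force: [0.0, -0.6, -1.6]
opening: 0.0544
finger_force: 31.8
```

Request:
step_arm([
  [[0, 0, 0], [0, 0, 0.05], 45],
  [[0, 0, 0], [0, 0, 0.1], 45],
  [[0, 0, 0], [0, 0, 0.1], 45],
])

```text
time_s: 14.6
tcp_pos: [0.5103, 0.2949, 0.0125]
tool_rot: [0.0, 0.53, 0.848, 0.0]
force: [-2.7, -1.7, 6.0]
opening: 0.0543
finger_force: 32.3
```

Contact is felt. I release, rise and head for the small cutter.

Request:
step_arm([
  [[0, 0, 0], [0, 0, 0], 75],
  [[0, 0, 0], [0, 0, 0], 90],
  [[0, 0, 0], [0, 0, 0], 100],
  [[0, 0, 0], [0, 0, 0], 100],
])

```text
time_s: 15.0
tcp_pos: [0.5102, 0.2948, 0.0116]
tool_rot: [-0.0, 0.53, 0.848, -0.0]
force: [-0.2, 0.9, -0.3]
opening: 0.0853
finger_force: 0.0
```

Request:
step_arm([
  [[0, 0, 0], [0, 0, -1], 100],
  [[0, 0, 0], [0, 0, -4], 100],
  [[0, 0, 0], [0, 0, -8], 100],
  [[0, 0, 0], [0, 0, -8], 100],
  [[0, 0, 0], [0, 0, -8], 100],
])

```text
time_s: 15.5
tcp_pos: [0.511, 0.2952, 0.0937]
tool_rot: [0.001, 0.53, 0.848, 0.001]
force: [-0.7, -0.2, -0.3]
opening: 0.0852
finger_force: 0.0
```

```bash
python3 - <<'E'
from h import *
go(.705,.0345,.10,110)
cv2.imwrite("pics/w7.png",manip.read_camera("wrist")[:,:,::-1])
E
```

```text
shift [-31.94   6.01  -0.61] turn [ 0.003 -0.     0.105] tcp [0.511  0.2952 0.0937] t 15.5 open 0.0852 f 0.0
```

View pics/w7.png

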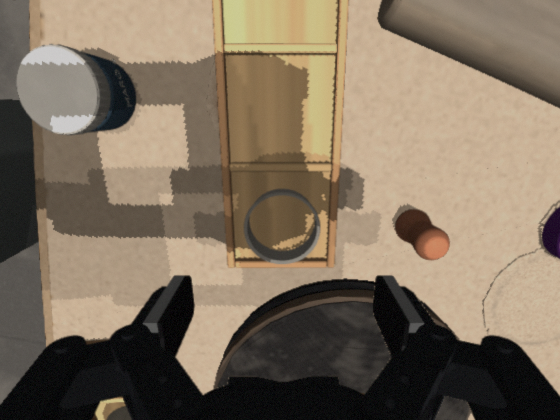

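The large ring sits inside the end compartment, with its top rim centred at (282,224). On to the small cutter.

```bash
python3 - <<'E'
from h import *
p=pix("wrist",[(282,224)],.023)[0,:2];a=np.radians(26.3);Q=np.array([[np.cos(a),-np.sin(a)],[np.sin(a),np.cos(a)]])
print(p,"tray frame off",Q.T@(p-[.508,.2968]))
go(.705,.0345,.10,110)
E
```

```text
[0.5075872  0.29816968] tray frame off [0.0002368 0.0014108]
shift [-31.94   6.09  -0.79] turn [0.    0.    0.105] tcp [0.5102 0.2948 0.0921] t 15.55 open 0.0853 f 0.0
```

Request:
step_arm([
  [[0, 0, 0.02], [-4.5, 0.8, -1], 100],
  [[0, 0, 0.04], [-9, 1.7, -1], 100],
  [[0, 0, 0.06], [-13.5, 2.5, -1], 100],
  [[0, 0, 0.08], [-18, 3.4, -1], 100],
  [[0, 0, 0.1], [-22, 4.1, -1], 100],
])

```text
time_s: 16.05
tcp_pos: [0.6438, 0.113, 0.1001]
tool_rot: [-0.001, 0.572, 0.82, -0.001]
force: [-0.1, -0.0, -0.8]
opening: 0.0853
finger_force: 0.0
```

```bash
python3 - <<'E'
from h import *
go(.705,.0345,.075,110)
E
```

```text
shift [-9.48  3.03  2.5 ] turn [-0.003 -0.     0.004] tcp [0.6438 0.113  0.1001] t 16.05 open 0.0853 f 0.0
```

Request:
step_arm([
  [[0, 0, 0.004], [-3.5, 1.1, 0], 80],
  [[0, 0, 0.004], [-7, 2.2, 0.5], 80],
  [[0, 0, 0.004], [-9.5, 3, 1.5], 80],
  [[0, 0, 0.004], [-9.5, 3, 2.5], 80],
  [[0, 0, 0.004], [-9.5, 3, 2.5], 80],
])

```text
time_s: 16.55
tcp_pos: [0.7029, 0.0361, 0.0727]
tool_rot: [-0.003, 0.574, 0.819, -0.002]
force: [-0.2, 0.8, -1.5]
opening: 0.0682
finger_force: 0.0
```

Request:
step_arm([
  [[0, 0, 0], [0, 0, 0], 80],
  [[0, 0, 0], [0, 0, 0], 80],
])

```text
time_s: 16.75
tcp_pos: [0.7044, 0.0376, 0.0773]
tool_rot: [0.0, 0.573, 0.82, 0.0]
force: [0.7, -0.2, 0.1]
opening: 0.0681
finger_force: 0.0
```

```bash
python3 - <<'E'
from h import *
st=manip.get_state(); im=manip.read_camera("wrist")[:,:,::-1]; cv2.imwrite("pics/w8.png",cv2.resize(im[100:400,100:480],None,fx=2,fy=2)); print(st["tcp_pos"])
E
```

```text
[0.70441618 0.03758639 0.07734788]
```

View pics/w8.png

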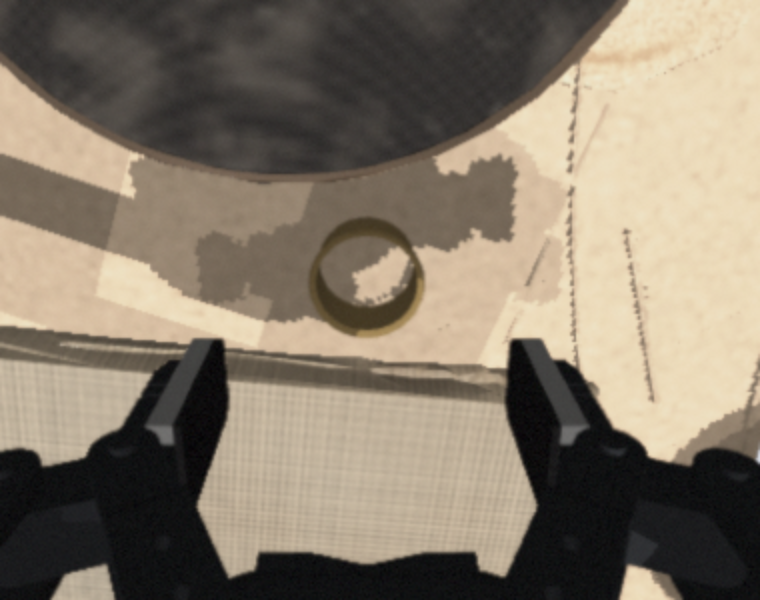

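The brass ring's top rim is centred at crop (366,278), which is raw (283,239).

```bash
python3 - <<'E'
from h import *
p=pix("wrist",[(283,239)],[.022]);print(p.round(4))
go(*p[0][:2],.0095,110)
E
```

```text
[[0.705  0.0357 0.022 ]]
shift [-0.18 -0.02  6.82] turn [0.001 0.    0.002] tcp [0.7046 0.0375 0.0777] t 16.8 open 0.0685 f 0.0
```

Request:
step_arm([
  [[0, 0, 0], [-0.1, 0, 2], 80],
  [[0, 0, 0], [-0.1, 0, 4], 80],
  [[0, 0, 0], [-0.1, 0, 6], 80],
  [[0, 0, 0], [-0.1, 0, 6.8], 80],
  [[0, 0, 0], [-0.1, 0, 6.8], 80],
])

```text
time_s: 17.3
tcp_pos: [0.7042, 0.0359, 0.0078]
tool_rot: [-0.001, 0.573, 0.82, -0.001]
force: [0.5, -0.3, 1.4]
opening: 0.0682
finger_force: 0.0
```

Request:
step_arm([
  [[0, 0, 0], [0, 0, 0], 50],
  [[0, 0, 0], [0, 0, 0], 30],
  [[0, 0, 0], [0, 0, 0], 25],
  [[0, 0, 0], [0, 0, 0], 25],
  [[0, 0, 0], [0, 0, 0], 25],
])

```text
time_s: 17.8
tcp_pos: [0.706, 0.0356, 0.011]
tool_rot: [0.001, 0.573, 0.819, 0.001]
force: [-0.8, 0.3, 5.6]
opening: 0.0383
finger_force: 30.4
```

Request:
step_arm([
  [[0, 0, 0], [0, 0, -0.5], 25],
  [[0, 0, 0], [0, 0, -2], 25],
  [[0, 0, 0], [0, 0, -5], 25],
  [[0, 0, 0], [0, 0, -8], 25],
  [[0, 0, 0], [0, 0, -8], 25],
])

```text
time_s: 18.3
tcp_pos: [0.7077, 0.0354, 0.0963]
tool_rot: [0.004, 0.573, 0.819, 0.003]
force: [0.4, 0.5, 1.6]
opening: 0.0381
finger_force: 30.2
```

```bash
python3 - <<'E'
from h import *
go(.4345,.0903,.08,120)
E
```

```text
shift [ 14.53 -23.8    1.34] turn [ 0.01   0.005 -0.174] tcp [0.7077 0.0354 0.0963] t 18.3 open 0.0381 f 30.2
```

Request:
step_arm([
  [[0, 0, -0.03], [2.4, -4, 0], 25],
  [[0, 0, -0.06], [4.8, -8, 0], 25],
  [[0, 0, -0.09], [7.2, -12, 0], 25],
  [[0, 0, -0.12], [9.8, -16, 0], 25],
  [[0, 0, -0.15], [12.2, -20, 0], 25],
])

```text
time_s: 18.8
tcp_pos: [0.4732, 0.0818, 0.0887]
tool_rot: [0.0, 0.51, 0.86, 0.0]
force: [-0.1, 0.6, 0.6]
opening: 0.0387
finger_force: 30.3
```

```bash
python3 - <<'E'
from h import *
go(.4345,.0903,.05,120)
E
```

```text
shift [ 2.61 -2.98  3.87] turn [ 0.     0.    -0.022] tcp [0.4732 0.0818 0.0887] t 18.8 open 0.0387 f 30.3
```

Request:
step_arm([
  [[0, 0, -0.022], [2.6, -3, 0], 25],
  [[0, 0, -0.022], [2.6, -3, 1], 25],
  [[0, 0, -0.022], [2.6, -3, 3], 25],
  [[0, 0, -0.022], [2.6, -3, 5], 25],
  [[0, 0, -0.022], [2.6, -3, 5], 25],
])

```text
time_s: 19.3
tcp_pos: [0.435, 0.0895, 0.0364]
tool_rot: [-0.002, 0.501, 0.866, -0.002]
force: [-0.1, 0.8, 0.2]
opening: 0.0381
finger_force: 30.3
```

Request:
step_arm([
  [[0, 0, 0], [0, 0, 0], 25],
  [[0, 0, 0], [0, 0, 0], 25],
])

```text
time_s: 19.5
tcp_pos: [0.4374, 0.0899, 0.0399]
tool_rot: [0.001, 0.501, 0.866, 0.0]
force: [0.8, 0.2, 0.3]
opening: 0.0383
finger_force: 30.3
```

```bash
python3 - <<'E'
from h import *
st=manip.get_state(); cv2.imwrite("pics/w9.png",manip.read_camera("wrist")[:,:,::-1])
go(.4345,.0903,.014,120)
E
```

```text
shift [ 0.18 -0.24  2.59] turn [ 0.002  0.001 -0.002] tcp [0.4374 0.0899 0.0399] t 19.55 open 0.0388 f 30.3
```

View pics/w9.png

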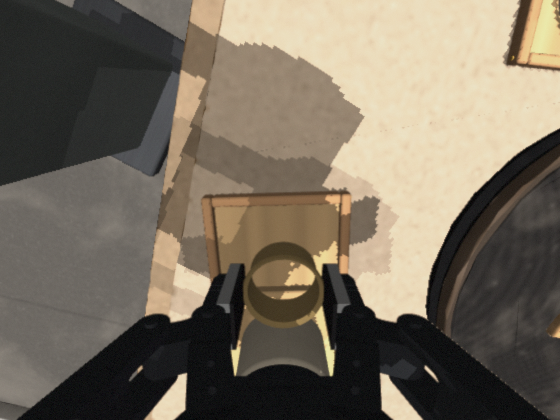

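```bash
python3 - <<'E'
from h import *
w=pix("wrist",[(350,192),(203,196)],.01)[:,:2];d=w[0]-w[1];e=d/np.linalg.norm(d);n=np.array([-e[1],e[0]]);m=w.mean(0)
print(np.linalg.norm(d),np.degrees(np.arctan2(*d[::-1])),"sc",m-n*.034)
st=manip.get_state();p=pix("wrist",[(284,288)],[st["tcp_pos"][2]+.011]);q=st["tool_rot"];print((R.from_quat([*q[1:],q[0]]).inv().apply(p[0]-st["tcp_pos"])*1e3).round(1))
go(*(m-n*.034),.014,120)
E
```

```text
0.08301193613766183 31.4954167365095 sc [0.43357545 0.09070965]
[  1.1   0.3 -11. ]
shift [ 0.26 -0.3   2.59] turn [ 0.002  0.001 -0.002] tcp [0.4374 0.0899 0.0399] t 19.55 open 0.0388 f 30.3
```

Request:
step_arm([
  [[0, 0, 0], [0.15, -0.27, 0.7], 25],
  [[0, 0, 0], [0.15, -0.27, 1.5], 25],
  [[0, 0, 0], [0.15, -0.27, 2.1], 25],
  [[0, 0, 0], [0.15, -0.27, 2.2], 25],
  [[0, 0, 0], [0.15, -0.27, 2.2], 25],
])

```text
time_s: 20.05
tcp_pos: [0.4332, 0.0898, 0.0164]
tool_rot: [-0.0, 0.501, 0.866, -0.0]
force: [-0.1, 0.1, -0.5]
opening: 0.0383
finger_force: 30.3
```

Request:
step_arm([
  [[0, 0, 0], [0, 0, 0.05], 25],
  [[0, 0, 0], [0, 0, 0.1], 25],
  [[0, 0, 0], [0, 0, 0.15], 25],
  [[0, 0, 0], [0, 0, 0.2], 25],
  [[0, 0, 0], [0, 0, 0.2], 25],
])

```text
time_s: 20.55
tcp_pos: [0.4334, 0.0899, 0.0148]
tool_rot: [0.0, 0.501, 0.866, -0.0]
force: [1.0, 0.3, 0.4]
opening: 0.0383
finger_force: 30.3
```

Request:
step_arm([
  [[0, 0, 0], [0, 0, 0.05], 25],
  [[0, 0, 0], [0, 0, 0.1], 25],
  [[0, 0, 0], [0, 0, 0.1], 25],
])

```text
time_s: 20.85
tcp_pos: [0.4334, 0.0899, 0.014]
tool_rot: [0.0, 0.501, 0.866, -0.0]
force: [-0.8, 0.1, 1.6]
opening: 0.0386
finger_force: 30.5
```

Request:
step_arm([
  [[0, 0, 0], [0, 0, 0.06], 25],
  [[0, 0, 0], [0, 0, 0.06], 25],
])

```text
time_s: 21.05
tcp_pos: [0.4335, 0.0899, 0.0138]
tool_rot: [0.0, 0.501, 0.866, -0.0]
force: [-3.9, 0.1, 6.5]
opening: 0.0385
finger_force: 31.0
```

Request:
step_arm([
  [[0, 0, 0], [0, 0, 0], 50],
  [[0, 0, 0], [0, 0, 0], 65],
  [[0, 0, 0], [0, 0, 0], 75],
  [[0, 0, 0], [0, 0, 0], 75],
])

```text
time_s: 21.45
tcp_pos: [0.4333, 0.0899, 0.013]
tool_rot: [-0.0, 0.501, 0.866, -0.0]
force: [-0.4, 0.5, 0.7]
opening: 0.0642
finger_force: 0.0
```

Request:
step_arm([
  [[0, 0, 0], [0, 0, -1], 75],
  [[0, 0, 0], [0, 0, -4], 75],
  [[0, 0, 0], [0, 0, -8], 75],
  [[0, 0, 0], [0, 0, -10], 100],
  [[0, 0, 0], [0, 0, -10], 100],
])

```text
time_s: 21.95
tcp_pos: [0.4354, 0.0902, 0.1174]
tool_rot: [0.003, 0.501, 0.866, 0.002]
force: [-0.7, 1.0, -0.2]
opening: 0.0853
finger_force: 0.0
```

```bash
python3 - <<'E'
from h import *
st=manip.get_state(); cv2.imwrite("pics/w10.png",manip.read_camera("wrist")[:,:,::-1])
go(.357,.322,.10,116)
E
```

```text
shift [23.96  4.86  1.48] turn [0.004 0.001 0.068] tcp [0.4343 0.09   0.115 ] t 22.0 open 0.0852 f 0.0
```

Request:
step_arm([
  [[0, 0, 0.02], [4.5, 0.9, 0], 100],
  [[0, 0, 0.04], [9, 1.8, 0], 100],
  [[0, 0, 0.06], [13.5, 2.7, 0], 100],
  [[0, 0, 0.068], [18, 3.6, 0], 100],
  [[0, 0, 0.068], [22, 4.5, 0], 100],
])

```text
time_s: 22.5
tcp_pos: [0.361, 0.3044, 0.1118]
tool_rot: [-0.0, 0.53, 0.848, -0.001]
force: [1.0, -0.7, 0.3]
opening: 0.0855
finger_force: 0.0
```

Request:
step_arm([
  [[0, 0, 0], [1.9, 0.5, 0], 100],
  [[0, 0, 0], [1.9, 0.5, 1], 100],
  [[0, 0, 0], [1.9, 0.5, 1], 100],
])

```text
time_s: 22.8
tcp_pos: [0.3576, 0.3211, 0.1003]
tool_rot: [-0.001, 0.53, 0.848, -0.003]
force: [-0.2, -0.4, -0.6]
opening: 0.0855
finger_force: 0.0
```

```bash
python3 - <<'E'
from h import *
go(.357,.322,.020,116)
st=manip.get_state(); im=manip.read_camera("wrist"); cv2.imwrite("pics/w11.png",im[:,:,::-1])
# white lid: bright low-saturation blob near prediction
p=proj("wrist",[[.357,.322,.051]],st)[0]; hsv=cv2.cvtColor(im,cv2.COLOR_RGB2HSV)
m=((hsv[...,1]<40)&(hsv[...,2]>90)).astype(np.uint8); n,l,s,c=cv2.connectedComponentsWithStats(m)
print(p)
for i in range(1,n):
    if s[i,4]>800: print(s[i],c[i].round(1))
E
```

```text
shift [0.12 0.03 8.03] turn [-0.005  0.001  0.001] tcp [0.3576 0.3211 0.1003] t 22.8 open 0.0855 f 0.0
[283.46040717 238.70352919]
[    0     0   231   404 35330] [115.7 124.9]
[ 248  202   72   66 3741] [283.9 234.5]
```

The lid blob is within 4 px of the prediction, so I descend and grip.

Request:
step_arm([
  [[0, 0, 0], [0.1, 0, 2.5], 100],
  [[0, 0, 0], [0.1, 0, 5], 100],
  [[0, 0, 0], [0.1, 0, 7.5], 100],
  [[0, 0, 0], [0.1, 0, 8.1], 100],
  [[0, 0, 0], [0.1, 0, 8.1], 100],
])

```text
time_s: 23.35
tcp_pos: [0.3583, 0.322, 0.0215]
tool_rot: [-0.0, 0.53, 0.848, -0.001]
force: [0.6, -0.8, 0.3]
opening: 0.0851
finger_force: 0.0
```

Request:
step_arm([
  [[0, 0, 0], [0, 0, 0], 60],
  [[0, 0, 0], [0, 0, 0], 40],
  [[0, 0, 0], [0, 0, 0], 35],
  [[0, 0, 0], [0, 0, 0], 35],
  [[0, 0, 0], [0, 0, 0], 35],
], force=40)

```text
time_s: 23.85
tcp_pos: [0.359, 0.3236, 0.0237]
tool_rot: [0.0, 0.53, 0.848, 0.001]
force: [-1.8, -2.7, 6.3]
opening: 0.0459
finger_force: 41.0
```

Request:
step_arm([
  [[0, 0, 0], [0, 0, -0.5], 35],
  [[0, 0, 0], [0, 0, -2], 35],
  [[0, 0, 0], [0, 0, -4], 35],
  [[0, 0, 0], [0, 0, -4.5], 35],
  [[0, 0, 0], [0, 0, -4.5], 35],
])

```text
time_s: 24.35
tcp_pos: [0.3588, 0.3236, 0.068]
tool_rot: [0.0, 0.53, 0.848, 0.001]
force: [-0.7, -0.5, -2.0]
opening: 0.0457
finger_force: 41.3
```

```bash
python3 - <<'E'
from h import *
go(.4735,.3667,.07,116)
E
```

```text
shift [-1.15 12.2  -0.18] turn [ 0.002 -0.     0.   ] tcp [0.3588 0.3236 0.068 ] t 24.35 open 0.0457 f 41.3
```

Request:
step_arm([
  [[0, 0, 0], [-0.3, 3.5, 0], 35],
  [[0, 0, 0], [-0.7, 7, 0], 35],
  [[0, 0, 0], [-1, 10.5, 0], 35],
  [[0, 0, 0], [-1.15, 12.2, 0], 35],
  [[0, 0, 0], [-1.15, 12.2, 0], 35],
])

```text
time_s: 24.85
tcp_pos: [0.4741, 0.3662, 0.0654]
tool_rot: [-0.0, 0.53, 0.848, -0.001]
force: [-0.0, -0.1, -2.1]
opening: 0.0455
finger_force: 41.7
```

Request:
step_arm([
  [[0, 0, 0], [0, 0, 0], 35],
  [[0, 0, 0], [0, 0, 1], 35],
  [[0, 0, 0], [0, 0, 2.5], 35],
  [[0, 0, 0], [0, 0, 3], 35],
  [[0, 0, 0], [0, 0, 3], 35],
])

```text
time_s: 25.35
tcp_pos: [0.4719, 0.3657, 0.0352]
tool_rot: [-0.001, 0.53, 0.848, -0.002]
force: [0.5, -0.3, -2.4]
opening: 0.0458
finger_force: 41.7
```

```bash
python3 - <<'E'
from h import *
st=manip.get_state(); cv2.imwrite("pics/w12.png",manip.read_camera("wrist")[:,:,::-1])
go(.4735,.3667,.0265,116)
E
```

```text
shift [0.01 0.12 0.98] turn [-0.002  0.     0.   ] tcp [0.4725 0.3661 0.0363] t 25.4 open 0.0459 f 41.7
```

Request:
step_arm([
  [[0, 0, 0], [0, 0.1, 0.3], 35],
  [[0, 0, 0], [0, 0.1, 0.5], 35],
  [[0, 0, 0], [0, 0.1, 0.7], 35],
  [[0, 0, 0], [0, 0.1, 0.8], 35],
  [[0, 0, 0], [0, 0.1, 0.8], 35],
])

```text
time_s: 25.9
tcp_pos: [0.4739, 0.3667, 0.029]
tool_rot: [-0.0, 0.53, 0.848, -0.0]
force: [-1.0, -0.3, -2.0]
opening: 0.0456
finger_force: 41.7
```

Request:
step_arm([
  [[0, 0, 0], [0, 0, 0.05], 35],
  [[0, 0, 0], [0, 0, 0.1], 35],
  [[0, 0, 0], [0, 0, 0.1], 35],
])

```text
time_s: 26.2
tcp_pos: [0.474, 0.3668, 0.0281]
tool_rot: [0.0, 0.53, 0.848, -0.0]
force: [-0.5, -0.2, -1.1]
opening: 0.0452
finger_force: 41.7
```

Request:
step_arm([
  [[0, 0, 0], [0, 0, 0.05], 35],
  [[0, 0, 0], [0, 0, 0.1], 35],
  [[0, 0, 0], [0, 0, 0.15], 35],
  [[0, 0, 0], [0, 0, 0.15], 35],
])

```text
time_s: 26.6
tcp_pos: [0.474, 0.3668, 0.0268]
tool_rot: [0.0, 0.53, 0.848, 0.0]
force: [0.0, -0.6, -0.3]
opening: 0.0458
finger_force: 41.8
```

Request:
step_arm([
  [[0, 0, 0], [0, 0, 0.04], 35],
  [[0, 0, 0], [0, 0, 0.08], 35],
  [[0, 0, 0], [0, 0, 0.08], 35],
])

```text
time_s: 26.9
tcp_pos: [0.4741, 0.3668, 0.0268]
tool_rot: [0.0, 0.53, 0.848, 0.0]
force: [-3.6, -2.4, 6.2]
opening: 0.0459
finger_force: 42.5
```

Request:
step_arm([
  [[0, 0, 0], [0, 0, 0], 65],
  [[0, 0, 0], [0, 0, 0], 85],
  [[0, 0, 0], [0, 0, 0], 95],
  [[0, 0, 0], [0, 0, 0], 95],
])

```text
time_s: 27.3
tcp_pos: [0.474, 0.3668, 0.0257]
tool_rot: [0.0, 0.53, 0.848, -0.0]
force: [0.2, -0.5, -0.0]
opening: 0.0813
finger_force: 0.0
```

Request:
step_arm([
  [[0, 0, 0], [0, 0, -1], 95],
  [[0, 0, 0], [0, 0, -4], 95],
  [[0, 0, 0], [0, 0, -8], 95],
  [[0, 0, 0], [0, 0, -8], 70],
  [[0, 0, 0], [0, 0, -8], 70],
])

```text
time_s: 27.8
tcp_pos: [0.4747, 0.3673, 0.1079]
tool_rot: [0.001, 0.53, 0.848, 0.002]
force: [-0.0, -0.4, 0.1]
opening: 0.0597
finger_force: 0.0
```

```bash
python3 - <<'E'
from h import *
go(.600,.3345,.09,116)
E
```

```text
shift [-8.44  9.82  1.82] turn [ 0.004 -0.     0.   ] tcp [0.4747 0.3673 0.1079] t 27.8 open 0.0597 f 0.0
```

Request:
step_arm([
  [[0, 0, 0], [-2.8, 3.3, 0], 70],
  [[0, 0, 0], [-5.6, 6.6, 0], 70],
  [[0, 0, 0], [-8.4, 9.7, 0.5], 70],
  [[0, 0, 0], [-8.4, 9.7, 1], 70],
  [[0, 0, 0], [-8.4, 9.7, 1], 70],
])

```text
time_s: 28.3
tcp_pos: [0.5974, 0.3328, 0.0926]
tool_rot: [-0.001, 0.53, 0.848, -0.002]
force: [-0.7, 0.2, -0.1]
opening: 0.0594
finger_force: 0.0
```

Request:
step_arm([
  [[0, 0, 0], [0, 0, 0], 70],
  [[0, 0, 0], [0, 0, 0], 70],
])

```text
time_s: 28.5
tcp_pos: [0.5972, 0.3346, 0.0964]
tool_rot: [0.0, 0.529, 0.848, 0.0]
force: [-0.5, 1.2, 0.4]
opening: 0.0598
finger_force: 0.0
```

```bash
python3 - <<'E'
from h import *
go(.600,.3345,.015,116)
st=manip.get_state(); im=manip.read_camera("wrist"); cv2.imwrite("pics/w13.png",im[:,:,::-1])
p=proj("wrist",[[.600,.3345,.047],[.600,.3345,0]],st); hsv=cv2.cvtColor(im,cv2.COLOR_RGB2HSV)
m=(((hsv[...,0]<11))&(hsv[...,1]>110)&(hsv[...,2]>40)).astype(np.uint8); n,l,s,c=cv2.connectedComponentsWithStats(m)
print(p)
for i in range(1,n):
    if s[i,4]>300: print(s[i],c[i].round(1))
E
```

```text
shift [-0.13  0.25  8.14] turn [ 0.    -0.     0.002] tcp [0.5972 0.3346 0.0964] t 28.5 open 0.0598 f 0.0
[[287.07705537 242.0848151 ]
 [286.29247773 218.64150361]]
[ 277  206   33   49 1141] [293.3 231.1]
```

Request:
step_arm([
  [[0, 0, 0], [-0.1, 0.4, 2], 70],
  [[0, 0, 0], [-0.1, 0.4, 5], 70],
  [[0, 0, 0], [-0.1, 0.4, 7.5], 70],
  [[0, 0, 0], [-0.1, 0.4, 8.2], 70],
  [[0, 0, 0], [-0.1, 0.4, 8.2], 70],
])

```text
time_s: 29.05
tcp_pos: [0.601, 0.3344, 0.0118]
tool_rot: [-0.001, 0.53, 0.848, -0.001]
force: [0.3, 0.7, 0.4]
opening: 0.0599
finger_force: 0.0
```

Request:
step_arm([
  [[0, 0, 0], [0, 0, 0], 50],
  [[0, 0, 0], [0, 0, 0], 35],
  [[0, 0, 0], [0, 0, 0], 20],
  [[0, 0, 0], [0, 0, 0], 10],
  [[0, 0, 0], [0, 0, 0], 10],
], force=30)

```text
time_s: 29.55
tcp_pos: [0.6031, 0.3352, 0.016]
tool_rot: [0.001, 0.53, 0.848, 0.001]
force: [0.0, -0.6, 7.0]
opening: 0.0232
finger_force: 29.9
```

Request:
step_arm([
  [[0, 0, 0], [0, 0, 0], 10],
  [[0, 0, 0], [0, 0, 0], 10],
])

```text
time_s: 29.75
tcp_pos: [0.6031, 0.3352, 0.016]
tool_rot: [0.001, 0.53, 0.848, 0.001]
force: [-0.4, 0.0, 6.7]
opening: 0.0239
finger_force: 29.9
```

Request:
step_arm([
  [[0, 0, 0], [0, 0, -0.5], 10],
  [[0, 0, 0], [0, 0, -2], 10],
  [[0, 0, 0], [0, 0, -5], 10],
  [[0, 0, 0], [0, 0, -8], 10],
  [[0, 0, 0], [0, 0, -8], 10],
])

```text
time_s: 30.25
tcp_pos: [0.6044, 0.3359, 0.1011]
tool_rot: [0.003, 0.53, 0.848, 0.004]
force: [0.7, 0.7, 1.4]
opening: 0.0237
finger_force: 29.4
```

```bash
python3 - <<'E'
from h import *
go(.445,.425,.095,116)
E
```

```text
shift [ 15.   -10.42   0.5 ] turn [0.01 0.   0.  ] tcp [0.6044 0.3359 0.1011] t 30.25 open 0.0237 f 29.4
```

Request:
step_arm([
  [[0, 0, 0], [3.7, -2.6, 0], 10],
  [[0, 0, 0], [7.5, -5.2, 0], 10],
  [[0, 0, 0], [11.2, -7.8, 0], 10],
  [[0, 0, 0], [15, -10.3, 0], 10],
  [[0, 0, 0], [15, -10.3, 0], 10],
])

```text
time_s: 30.75
tcp_pos: [0.4391, 0.4271, 0.094]
tool_rot: [-0.001, 0.527, 0.85, -0.0]
force: [-0.1, 0.6, 0.5]
opening: 0.0236
finger_force: 29.5
```

Request:
step_arm([
  [[0, 0, 0], [0, 0, 0], 10],
  [[0, 0, 0], [0, 0, 1.5], 10],
  [[0, 0, 0], [0, 0, 4], 10],
  [[0, 0, 0], [0, 0, 5.5], 10],
  [[0, 0, 0], [0, 0, 5.5], 10],
])

```text
time_s: 31.25
tcp_pos: [0.4429, 0.4222, 0.0348]
tool_rot: [-0.001, 0.53, 0.848, -0.003]
force: [0.2, -0.2, -1.3]
opening: 0.0233
finger_force: 29.5
```

Request:
step_arm([
  [[0, 0, 0], [0, 0, 0], 10],
  [[0, 0, 0], [0, 0, 0], 10],
])

```text
time_s: 31.45
tcp_pos: [0.4446, 0.4246, 0.0401]
tool_rot: [0.0, 0.53, 0.848, 0.001]
force: [-0.6, 0.1, -0.2]
opening: 0.0233
finger_force: 29.5
```

```bash
python3 - <<'E'
from h import *
go(.445,.425,.019,116)
cv2.imwrite("pics/w14.png",manip.read_camera("wrist")[:,:,::-1])
E
```

```text
shift [0.01 0.05 2.11] turn [ 0.002 -0.    -0.   ] tcp [0.4446 0.4246 0.0401] t 31.45 open 0.0233 f 29.5
```

View pics/w14.png

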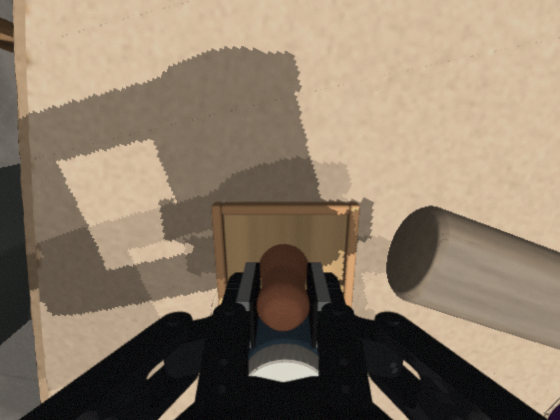

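The stamp is held upright at (284,280), above the narrow compartment whose end corners are at (213,204) and (359,206).

```bash
python3 - <<'E'
from h import *
w=pix("wrist",[(359,206),(213,204)],.01)[:,:2];d=w[0]-w[1];e=d/np.linalg.norm(d);n=np.array([-e[1],e[0]]);m=w.mean(0)
print(np.linalg.norm(d),np.degrees(np.arctan2(*d[::-1])),"st",m-n*.029)
go(*(m-n*.029),.019,116)
st=manip.get_state();p=pix("wrist",[(283.5,307)],[st["tcp_pos"][2]+.028]);q=st["tool_rot"];print((R.from_quat([*q[1:],q[0]]).inv().apply(p[0]-st["tcp_pos"])*1e3).round(1))
E
```

```text
0.08351982756823319 25.163832705586323 st [0.44510384 0.42618376]
shift [0.1  0.12 2.12] turn [ 0.002 -0.    -0.   ] tcp [0.4445 0.4247 0.0402] t 31.5 open 0.0234 f 29.5
[  2.2  -0.1 -28. ]
```

Request:
step_arm([
  [[0, 0, 0], [0, 0, 0.5], 10],
  [[0, 0, 0], [0, 0, 1], 10],
  [[0, 0, 0], [0, 0, 1.4], 10],
  [[0, 0, 0], [0, 0, 1.6], 10],
  [[0, 0, 0], [0, 0, 1.6], 10],
])

```text
time_s: 32.0
tcp_pos: [0.4434, 0.4241, 0.0222]
tool_rot: [-0.0, 0.53, 0.848, -0.001]
force: [0.1, 0.2, 0.1]
opening: 0.0237
finger_force: 29.5
```

Request:
step_arm([
  [[0, 0, 0], [0, 0.1, 0.05], 10],
  [[0, 0, 0], [0, 0.1, 0.1], 10],
  [[0, 0, 0], [0, 0.1, 0.15], 10],
  [[0, 0, 0], [0, 0.1, 0.2], 10],
  [[0, 0, 0], [0, 0.1, 0.2], 10],
])

```text
time_s: 32.5
tcp_pos: [0.4445, 0.4247, 0.0208]
tool_rot: [0.0, 0.53, 0.848, -0.0]
force: [0.6, 0.7, 0.4]
opening: 0.0238
finger_force: 29.5
```

Request:
step_arm([
  [[0, 0, 0], [0, 0, 0.05], 10],
  [[0, 0, 0], [0, 0, 0.1], 10],
  [[0, 0, 0], [0, 0, 0.1], 10],
])

```text
time_s: 32.8
tcp_pos: [0.4446, 0.4247, 0.0197]
tool_rot: [0.0, 0.53, 0.848, -0.0]
force: [0.5, 0.3, -0.0]
opening: 0.0235
finger_force: 29.5
```

Request:
step_arm([
  [[0, 0, 0], [0, 0, 0.04], 10],
  [[0, 0, 0], [0, 0, 0.08], 10],
  [[0, 0, 0], [0, 0, 0.12], 10],
  [[0, 0, 0], [0, 0, 0.12], 10],
])

```text
time_s: 33.2
tcp_pos: [0.4446, 0.4248, 0.019]
tool_rot: [0.0, 0.53, 0.848, 0.0]
force: [-0.6, -2.0, 3.1]
opening: 0.0236
finger_force: 29.9
```

Contact is felt. I release, rise clear, and take frames for a numeric check.

Request:
step_arm([
  [[0, 0, 0], [0, 0, 0], 35],
  [[0, 0, 0], [0, 0, 0], 50],
  [[0, 0, 0], [0, 0, 0], 60],
  [[0, 0, 0], [0, 0, 0], 60],
  [[0, 0, 0], [0, 0, 0], 60],
])

```text
time_s: 33.7
tcp_pos: [0.4446, 0.4248, 0.0186]
tool_rot: [0.0, 0.53, 0.848, -0.0]
force: [0.4, 0.2, -0.2]
opening: 0.0513
finger_force: 0.0
```

Request:
step_arm([
  [[0, 0, 0], [0, 0, -1], 60],
  [[0, 0, 0], [0, 0, -4], 60],
  [[0, 0, 0], [0, 0, -8], 60],
  [[0, 0, 0], [0, 0, -12], 60],
  [[0, 0, 0], [0, 0, -12], 60],
])

```text
time_s: 34.2
tcp_pos: [0.447, 0.4268, 0.1473]
tool_rot: [0.002, 0.53, 0.848, 0.006]
force: [1.4, -0.0, 1.1]
opening: 0.0513
finger_force: 0.0
```

Request:
step_arm([
  [[0, 0, 0], [-4, 0, -2.5], 60],
  [[0, 0, 0], [-8, 0, -4], 60],
  [[0, 0, 0], [-12.5, 0, -5], 60],
  [[0, 0, 0], [-17, 0, -5], 60],
  [[0, 0, 0], [-17, 0, -5], 60],
])

```text
time_s: 34.7
tcp_pos: [0.5213, 0.2676, 0.1896]
tool_rot: [0.001, 0.532, 0.847, 0.0]
force: [0.2, 0.8, -0.5]
opening: 0.0508
finger_force: 0.0
```

Request:
step_arm([
  [[0, 0, 0], [-4, 0, -2], 60],
  [[0, 0, 0], [-8, 0, -4], 60],
  [[0, 0, 0], [-12, 0, -4], 60],
  [[0, 0, 0], [-12, 0, -4], 60],
  [[0, 0, 0], [-12, 0, -4], 60],
])

```text
time_s: 35.2
tcp_pos: [0.5717, 0.1642, 0.2284]
tool_rot: [-0.0, 0.53, 0.848, -0.0]
force: [-0.7, 0.7, -0.7]
opening: 0.0511
finger_force: 0.0
```

```bash
python3 - <<'E'
from h import *
from scipy import ndimage
st=manip.get_state(); print(st["tcp_pos"])
im=manip.read_camera("wrist"); t=manip.read_camera("top"); s=manip.read_camera("side")
for n,i in(("fw",im),("ft",t),("fs",s)): cv2.imwrite(f"pics/{n}.png",i[:,:,::-1])
P={"st":[.445,.4255,.05],"sp":[.474,.3672,.054],"lc":[.508,.2975,.023],"lp":[.472,.0305,.066],"sc":[.4335,.0905,.025]}
print({k:(proj("wrist",[v],st)[0].round(),proj("top",[v])[0].round(),proj("side",[v])[0].round()) for k,v in P.items()})
E
```

```text
[0.57166443 0.16418511 0.2284442 ]
{'st': (array([ 284., -161.]), array([162., 243.]), array([279., 309.])), 'sp': (array([285., -69.]), array([184., 230.]), array([270., 285.])), 'lc': (array([284.,  40.]), array([214., 217.]), array([262., 275.])), 'lp': (array([146., 264.]), array([319., 227.]), array([304., 199.])), 'sc': (array([145., 191.]), array([295., 244.]), array([315., 227.]))}
```

My 14 views are used up, so the final check is numeric.

```bash
python3 - <<'E'
from h import *
f={k:cv2.imread(f"pics/{k}.png") for k in("fw","ft","fs")}
hs={k:cv2.cvtColor(v,cv2.COLOR_BGR2HSV) for k,v in f.items()}
def blob(k,m,near,r=30):
    n,l,s,c=cv2.connectedComponentsWithStats(m.astype(np.uint8))
    print(k,[(s[i].tolist(),c[i].round(1).tolist()) for i in range(1,n) if s[i,4]>25 and np.hypot(*(c[i]-near))<r])
H=hs["ft"];blob("top stamp",(H[...,0]<11)&(H[...,1]>110),(162,243),15)
blob("top white",(H[...,1]<45)&(H[...,2]>90),(184,230),15)
blob("top black",(H[...,2]<50),(319,227),15)
H=hs["fs"];blob("side stamp",(H[...,0]<11)&(H[...,1]>110),(279,320),30)
blob("side white",(H[...,1]<45)&(H[...,2]>90),(270,285),20)
blob("side lp",(H[...,2]<50),(304,205),30)
for n,(x,y,r,h) in {"st":(.445,.4255,.014,.047),"sp":(.474,.3672,.0245,.051),"lp":(.472,.0305,.0285,.063)}.items():
    a=np.linspace(0,6.28,40);C=np.r_[np.c_[x+r*np.cos(a),y+r*np.sin(a),0*a+.003],np.c_[x+r*np.cos(a),y+r*np.sin(a),0*a+h+.003]]
    q=proj("side",C);print(n,"side box",q.min(0).round(),q.max(0).round())
g=cv2.medianBlur(cv2.cvtColor(f["fw"],cv2.COLOR_BGR2GRAY),3)
print(cv2.HoughCircles(g[150:330,80:230],cv2.HOUGH_GRADIENT,1.2,30,param1=100,param2=22,minRadius=14,maxRadius=45))
E
```

```text
top stamp [([159, 239, 13, 10, 76], [165.6, 243.5])]
top white [([175, 222, 19, 19, 274], [184.2, 231.0])]
top black [([308, 217, 23, 23, 409], [318.9, 228.0])]
side stamp [([274, 307, 13, 10, 42], [279.8, 311.6])]
side white [([248, 266, 36, 33, 465], [269.5, 285.4])]
side lp [([293, 197, 22, 12, 106], [302.7, 204.7])]
st side box [271. 304.] [288. 336.]
sp side box [257. 277.] [284. 316.]
lp side box [292. 194.] [315. 227.]
[[[82.200005 45.       31.04    ]
  [77.4      99.00001  40.28    ]
  [47.4      54.600002 36.32    ]
  [53.4      24.6      19.04    ]]]
```

The stamp and both pots match to a pixel. Hough is ambiguous on the small cutter, so I'll fit its rim by projection.

```bash
python3 - <<'E'
from h import *
st=manip.get_state()
a=np.linspace(0,2*np.pi,90,endpoint=False)
def fit(img,cam,c0,r,z,st=None,n=15):
    g=cv2.GaussianBlur(cv2.cvtColor(cv2.imread(img),cv2.COLOR_BGR2GRAY),(0,0),1).astype(np.float32)
    G=np.hypot(cv2.Sobel(g,5,1,0),cv2.Sobel(g,5,0,1)); out=[]
    for dx in range(-n,n+1):
        for dy in range(-n,n+1):
            c=np.array(c0)+np.array([dx,dy])*1.5e-3
            q=proj(cam,np.c_[c[0]+r*np.cos(a),c[1]+r*np.sin(a),0*a+z],st).astype(np.float32)
            v=np.minimum(cv2.remap(G,q[:,0],q[:,1],1),60); out.append((v.mean(),*c.round(4)))
    out.sort(reverse=True); print(img,[tuple(round(float(t),4) for t in o) for o in out[:4]])
fit("pics/fw.png","wrist",(.4335,.0905),.02,.025,st)
fit("pics/ft.png","top",(.4335,.0905),.02,.025)
fit("pics/fw.png","wrist",(.508,.2975),.028,.023,st)
s10=dict(st); s10["tcp_pos"]=np.array([.4343,.09,.115]); s10["tool_rot"]=np.array([.0015,.501,.866,.001])
fit("pics/w10.png","wrist",(.4335,.0905),.02,.025,s10)
E
```

```text
pics/fw.png [(60.0, 0.435, 0.0875), (59.8146, 0.4365, 0.0875), (59.7843, 0.4365, 0.0935), (59.5598, 0.4365, 0.086)]
pics/ft.png [(51.6979, 0.456, 0.0725), (51.2386, 0.456, 0.071), (50.6569, 0.456, 0.074), (50.5709, 0.4545, 0.0725)]
pics/fw.png [(59.0877, 0.5095, 0.293), (59.0408, 0.511, 0.293), (55.3186, 0.511, 0.2945), (55.0396, 0.5095, 0.2945)]Traceback (most recent call last):
  File "<stdin>", line 17, in <module>
  File "<stdin>", line 10, in fit
  File "h.py", line 17, in proj
    c,Rw,o=ext(n,st); r=cv2.Rodrigues(Rw.T)[0]
           ~~~^^^^^^
  File "h.py", line 7, in ext
    c=manip.calibration(n)
ValueError: time passes only in moves, steps and waits
```

```bash
python3 -c "
from bench import manip
print(manip.job_done())"
```

```text
the job is handed in; nothing more can be done
None
```

The job is handed in: all five pieces were placed in their assigned compartments and released at about 35 s of the 109 s limit; the final check was numeric (no picture views left), the verdict was not shown to me, and the modelling tools were never approached.

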